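Tap home the clamping wedge of a display-panel fixture

ROBOT

A 7-joint arm with a two-finger parallel gripper is mounted at the origin on the work surface. World frame = base frame: x ahead of the robot, y to its left, z up, the work surface at z = 0. Lengths are in m, angles in rad, forces in N, time in s.
With the tool pointing down it reaches from about 0.4 to 0.85 m from the base axis. Payload 10.4 kg.
Tool frame: the origin (TCP) lies midway between the tips of the shut fingers; the grasp point (between the pads) lies 19 mm behind it (r.grasp_offset is the distance from the TCP to the grasp point, in m); z points along the fingers, y is the line along which they close (so a half turn about z gives the same grasp; the last joint's range is limited). The gripper opens to 87 mm and grips with 3 to 60 N. Pads are 19 mm wide; open, the fingers measure 117 mm over their backs; the gripper's body (75 mm by 190 mm) begins 51 mm behind the grasp point.
Start: joints at [1.263, 0.332, -0.065, 1.46, 0.022, 1.35, -0.088], TCP at [0.176, -0.6, 0.223] pointing down, gripper open.
Joint ranges: [-2.6, 2.6], [-0.5, 2.12], [-1.47, 1.34], [0.16, 2.42], [-1.27, 4.41], [0.06, 2.06], [-2.6, 2.6]. Speed limits (rad/s): [2.22, 2.22, 2.79, 2.79, 3.14, 3.14, 3.14].

INTERFACE

Orientations are given as a unit quaternion [x, y, z, w].
In Python, from bench import r gives the robot as it stands.
- The arm moves only by the tool drive_tool, never from a script. Its argument "moves" is a list that holds one entry, the list of rows, each a list of 7 numbers: the shift along the tool's x, y, z in m, then the turn, a rotation vector about the tool's x, y, z in rad, then the opening, from 0 (shut) to 1 (fully open). In form: [[[tx, ty, tz, ax, ay, az, jaw], ...]]. A call has 1 to 10 rows; each row shifts and turns the commanded pose from where the row before left it, along the tool's axes as they then stand; what a row does not reach is not made up. A row lasts 1/10 s, in which the tool goes at most 50 mm and 8.59 degrees, less where a joint would pass 70% of its speed; a pose out of reach is approached as far as the arm can. A call is refused whole if a number of a shift passes 0.05 or a number of a turn 0.15, either way. A call with a gripper value outside its range is refused whole. The fingers move at their own pace and stop on an object; "squeeze" is the grip in N (left out, the last holds). Time passes only in rows, so rows that do not move let the fingers close. It gives the time, the measured TCP pose, the force, the opening and the grip force at its end, in the units of the state.
- r.read_state(): the state, without advancing time (a new reading comes with each control period).
- r.camera(name): name is "scene" or "top"; returns the picture (384x512x3 uint8, red, green, blue); there is no depth.
- r.camera_info(name): a dict with "mtx" (3x3 intrinsics, pixels), "k1" (the pictures are not rectified: a ray, as slopes to the right and down, at radius r is drawn at 1 + k1 r^2 times it, then the intrinsics apply), "rvec" (rotation vector, rad) and "tvec" (3), from world to camera coordinates, as OpenCV has them. Camera axes: x right, y down, z forward; pixel columns grow to the right and rows downward; lengths in m; the calibration is good to about 2 mm. A picture is of the moment at which its call begins. camera_info takes no time and is no camera call.
- r.close_job(): hands the job in; it is judged then, once.
Trained networks look in the newest picture that a camera, given by its name, has taken for a name from the list of things; names that differ only in an ending like _2 or _b are one class to them, and where a whole thing is asked for, a point or a joint stands for the part that bears it (a point fixed in the world has none). Each returns a list of dicts, best first, with "conf" (0 to 1); they miss things now and then, are a little off and sometimes report something else, mostly with a low value. They report only what shows in the picture. A call takes as long as a camera call. They do not tell look-alikes from the thing itself.
- r.find_in(camera, query): "bbox" ([left, top, right, bottom] in pixels, round what is visible of it).
- r.place_of(camera, query): "at" ([column, row] in pixels: a listed point, or the origin of a listed thing).
The state is a dict: "time": time; "joint_positions": joint angles; "joint_vel": joint speeds; "joint_torque": joint torques, N m; "ee_pos": TCP position; "eef_rot": TCP orientation; "ft_force": force on the tool from outside, world axes, zero at the start; "torque": the same for the moment, N m; "width": finger opening in m; "grip_force": force on a finger pad.
Only numpy, scipy, OpenCV 4.12 (cv2) and the standard library are available. Lean on these libraries where they do the work, as an engineer would, in place of code of your own. Each camera call takes 0.05 s, during which the arm holds its last target. There are 200 camera calls.

TASK

A display chassis lies in its fixture, and the loose wooden wedge that clamps it stands only part-way in its slot. Take the soft-faced mallet by its handle and drive the wedge deeper with several light taps on its thick end, drawing the mallet back between taps, until the wedge stops advancing and sits tight with the steel jaw fully against the chassis; never ram it or touch the wedge with the hand. Then lay the mallet back on its rubber mat, let go, and leave everything else where it is.

Things in the scene. Friction and masses are not known exactly. Their poses are not given: they have to be found in the camera images.
- mallet_grip (a point): Soft-faced mallet lying flat on the mat: where to grip, in the middle of the handle's thickness, 45 mm from the head's axis. Handle: wood, 24 mm wide (y), 26 mm high (z), along its x axis, from 165 mm behind this point (-x) to 35 mm ahead. Mass about 0.3 kg.
- mallet_head (a point): Centre of the mallet's head: a cylinder 26 mm across, along the mallet's y axis, crossing the handle's end 45 mm ahead (+x) of mallet_grip at the same height, with a flat white face 48 mm to +y and another 48 mm to -y (alike; either may strike).
- wedge_butt (a point): Long wooden wedge, loose, standing on the fixture's deck: centre of its thick end, the face to tap, 35 mm wide, 36 mm high (so 18 mm above the deck). Its y axis is level and points into the slot, the way the wedge is driven; z is up. It stands loose in the slot at first; the depth at which it sits tight differs each time, 30 to 95 mm further in; this end then still stands 20 mm or more outside the slot.
- wedge_tip (a point): Centre of the long wedge's thin end, 140 mm ahead of wedge_butt and 12 mm to its -x side. The -x flank is straight and runs along the steel cleat; the +x flank tapers 1 in 6 (35 mm thick at the butt, 12 mm here) and bears on the jaw. Sliding the wedge takes 0 to about 14 N, growing as it goes in; once home it hardly moves, and a tap of 20 to 25 N sets it tight.
- fixture: Aluminium fixture, fixed: deck 315 mm (x) by 300 mm (y), its top 10 mm above the bench. The slot runs along its y axis through the origin (at bench height) between a dark steel cleat (-x; bolted up to 4 mm nearer or farther each time) and the jaw (+x), both 46 mm above the bench at the top, from 30 mm before (-y) to 80 mm past the origin. Beyond the jaw lies the chassis, as high. The wedge is driven along +y.
- jaw (a joint): Sprung steel jaw, the tapered side of the slot, pushed towards the chassis by the wedge: 0 = open, 0.004 m = hard against the chassis (end of its travel). Its spring alone presses on the wedge with about 3.5 N when open, 7.5 N when home; a wedge that sits tight is squeezed harder than that. The measured value is too coarse to tell tightness.
- mat: Black rubber mat on the bench, fixed, 340 mm (x) by 180 mm (y), 4 mm thick; origin at the centre of its underside. The mallet starts on it and goes back on it.
- spacer_center (a point): Bystander: upright aluminium spacer, 22 mm across, 30 mm high, on the fixture's deck at the far end of the slot; this is its centre.
- screwdriver_grip (a point): Bystander: black screwdriver, 200 mm long, lying in front of the fixture; a point on its handle.
- short_wedge: Bystander: a short spare wooden wedge, 80 mm long, 22 mm high, lying to the left of the fixture; origin under its middle. Not used.
- bottle: Bystander: white bottle, 56 mm across, 130 mm high, at the left; origin under its middle.
Things that resemble listed ones, but are neither listed nor needed, are in the scene too. Of the things that look like the part that bears mallet_grip, the larger one is meant. What is shaped like the part that bears wedge_butt but green is not meant.

How it is judged:
On the way, in this order (a step that is already met when the one before it is completed fails the run):
1. the mallet is held in the fingers, lifted off the mat (contact force between the fingers and mallet above 1 N and height (world z) of mallet_grip above 0.03 m), for 0.2 s.
2. a tap of the mallet has started the wedge (at least 3 mm further in) (contact force between mallet and wedge above 0.5 N and distance of wedge_butt from where it was at the start of the episode above 0.003 m).
3. the mallet is drawn back at least 5 mm from the wedge, before the jaw is home (contact force between mallet and wedge below 0.1 N and y of mallet_grip in the frame of wedge_butt below -0.053 m and value of joint jaw below 0.0033 m).
4. further taps of the held mallet have brought the jaw home against the chassis (value of joint jaw above 0.0036 m and contact force between the fingers and mallet above 1 N), for 0.1 s.
At the end, for the whole second after the job is handed in: The jaw is home (above 3.6 of 4 mm); the wedge is upright, at rest and tight (pressing on the fixture and its jaw with over 11 N); the mallet lies released and at rest on the mat, its grip point within 130 mm along and 85 mm across of the mat's centre and under 26 mm above its underside (value of joint jaw above 0.0036 m and contact force between wedge and fixture above 11 N and angle between wedge_butt's own z axis and vertical below 0.06 rad and x of mallet_grip in the frame of mat between -0.13 and 0.13 m and y of mallet_grip in the frame of mat between -0.085 and 0.085 m and z of mallet_grip in the frame of mat between 0.008 and 0.026 m and linear speed of mallet below 0.02 m/s and linear speed of wedge below 0.01 m/s); the robot touches nothing.
It fails at once if the mallet rams the wedge with more than 40 N (contact force between mallet and wedge above 40 N).
It fails at once if the hand or arm touches the long wedge with more than 1 N (contact force between any of the fingers, the arm and wedge above 1 N).
It fails at once if a bystander (spacer, screwdriver, short wedge, bottle) is moved by more than 25 mm (distance of any of spacer_center, screwdriver_grip, short_wedge, bottle from where it was at the start of the episode above 0.025 m).
It also fails if it takes over 61 s, if anything falls off the work surface, if the arm or the gripper's body presses on something with over 40 N, if the wrist force passes 120 N, or if a joint passes its speed limit or range.

## Working session

There is one attempt and no reset: what is moved stays moved. The work goes in short steps, Python scripts to look and compute and a tool call to move; the robot and the scene stay as the last step left them, time stands still between calls to the robot, and variables do not carry over. Pictures are saved under pics/ and viewed, at most 10 in all, crops included, and the job is handed in when it is done.

Besides the shell and the picture viewer there is one more tool, called after ">>>" by a JSON object that holds its "op" and its "data". drive_tool: Moves the arm, as the interface text tells. Its arguments: {"type":"object","properties":{"moves":{"type":"array"},"squeeze":{"type":"number"}},"required":["moves"]}

```bash
mkdir -p pics; cat > h.py <<'E'
import numpy as np, cv2
from bench import r
def cam(n):
    i=r.camera_info(n); R=cv2.Rodrigues(np.array(i["rvec"],float))[0]; return np.array(i["mtx"]),i["k1"],R,np.array(i["tvec"],float).ravel()
def unproj(n,px,z):
    K,k1,R,t=cam(n); d=np.array([k1,0,0,0],float)
    p=cv2.undistortPoints(np.array([[px]],float),K,d)[0,0]
    ray=R.T@np.array([p[0],p[1],1]); c=-R.T@t
    return c+ray*(z-c[2])/ray[2]
def proj(n,P):
    K,k1,R,t=cam(n); return cv2.projectPoints(np.array([P],float),cv2.Rodrigues(R)[0],t,K,np.array([k1,0,0,0],float))[0].ravel()
E
python3 - <<'E'
from h import *
for n in ("scene","top"):
    im=r.camera(n); cv2.imwrite(f"pics/{n}0.png",cv2.resize(im[:,:,::-1],(800,600),interpolation=cv2.INTER_CUBIC))
Z=dict(mallet_grip=.017,mallet_head=.017,wedge_butt=.028,wedge_tip=.028,fixture=0,mat=0,spacer_center=.025,screwdriver_grip=.012,short_wedge=0,bottle=0)
for n in ("scene","top"):
    K,k1,R,t=cam(n); print(n,K[0,0],k1,-R.T@t)
    for q,z in Z.items():
        for d in r.place_of(n,q)[:3]: print(n,q,round(d["conf"],2),np.round(d["at"],1),np.round(unproj(n,d["at"],z)[:2],4))
s=r.read_state(); print(s["time"],s["ee_pos"],s["eef_rot"],s["width"],r.grasp_offset)
E
```

```text
scene 465.52294446357456 0.015925984698348602 [1.57089475 0.25704627 0.95047819]
scene mallet_grip 0.74 [124.9 156.2] [ 0.4579 -0.3902]
scene mallet_grip 0.66 [ 81.4 227.8] [ 0.7863 -0.3766]
scene mallet_head 0.74 [ 66.8 220.7] [ 0.7692 -0.429 ]
scene mallet_head 0.69 [115.7 164. ] [ 0.5026 -0.4024]
scene wedge_butt 0.75 [364.4 147.3] [0.2592 0.3789]
scene wedge_butt 0.56 [239.2 183.2] [0.5256 0.0094]
scene wedge_tip 0.89 [388.9 170.9] [0.3706 0.4571]
scene wedge_tip 0.6 [283.6 191.2] [0.5341 0.147 ]
scene fixture 0.67 [284.2 194.7] [0.5181 0.1479]
scene mat 0.65 [134.3 163.3] [ 0.4671 -0.3567]
scene mat 0.5 [284.9 190.2] [0.4972 0.1469]
scene spacer_center 0.53 [327.  186.4] [0.4819 0.2723]
scene screwdriver_grip 0.78 [326.3 162.4] [0.347  0.2607]
scene short_wedge 0.45 [327.4 186.3] [0.4517 0.2739]
scene bottle 0.87 [398.2 225.4] [0.5803 0.4846]
top 495.3257442566733 -0.01965415268838714 [0.32233533 0.05661052 1.52328324]
top mallet_grip 0.84 [394. 226.] [ 0.4521 -0.3941]
top mallet_grip 0.79 [390.5 125. ] [ 0.7713 -0.3883]
top mallet_head 0.95 [397.7 126.1] [ 0.7684 -0.4112]
top mallet_head 0.83 [392.  208.8] [ 0.5049 -0.3887]
top mallet_head 0.7 [214.1 199.9] [0.5171 0.1589]
top wedge_butt 0.86 [135.7 288.2] [0.2459 0.3798]
top wedge_butt 0.67 [264.4 195.9] [0.5323 0.0054]
top wedge_tip 0.92 [217.4 196.9] [0.5252 0.1484]
top wedge_tip 0.79 [116.4 245.1] [0.371  0.4452]
top fixture 0.92 [217.3 195.8] [0.5324 0.1506]
top mat 0.71 [384.2 218.8] [ 0.4751 -0.3689]
top spacer_center 0.58 [180.8 210.5] [0.4808 0.258 ]
top screwdriver_grip 0.87 [174.2 256.8] [0.3412 0.2729]
top screwdriver_grip 0.38 [394.6 210.7] [ 0.4999 -0.3982]
top bottle 0.68 [108.5 174.5] [0.5897 0.4917]
1.1 [ 0.17561007 -0.5998234   0.22255897] [9.89881516e-01 1.41896384e-01 1.36205570e-05 4.51612617e-06] 0.08676934897165797 0.0187
```

View pics/top0.png

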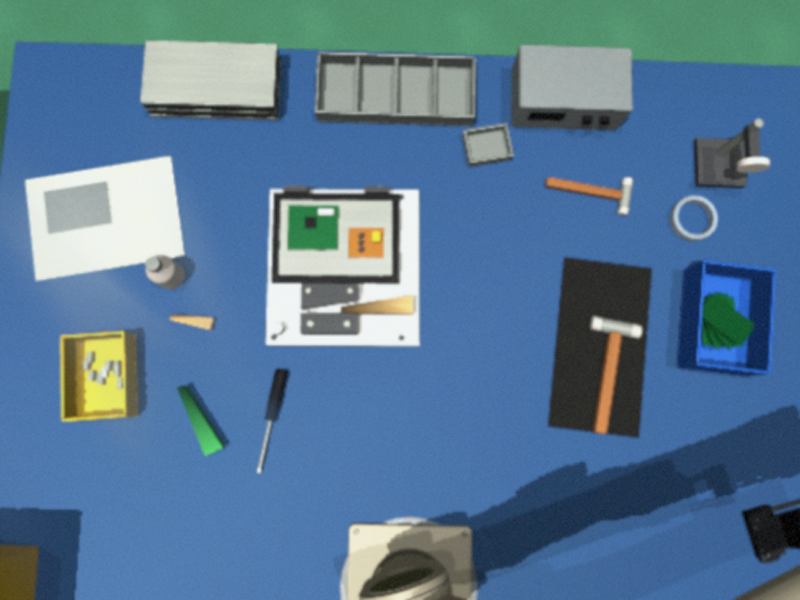

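View pics/scene0.png

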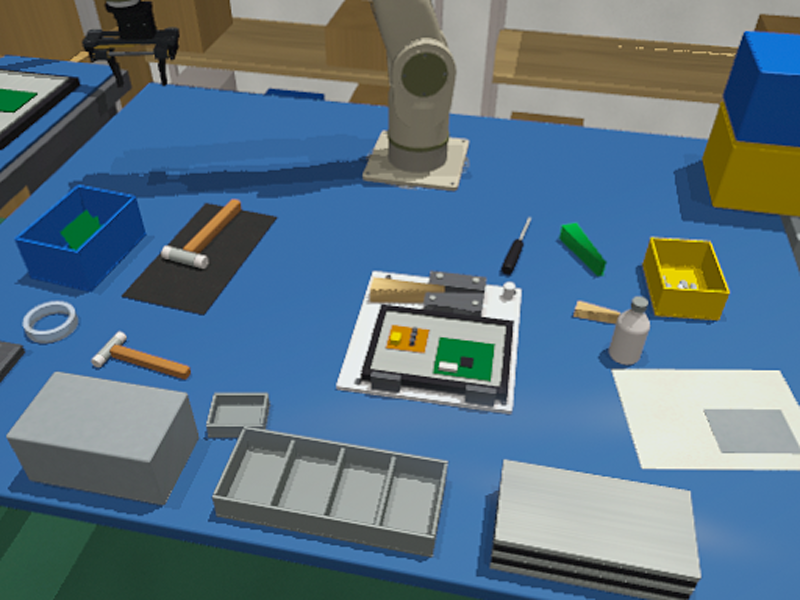

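The top view (800×600) shows the mallet on the mat, with its head at (616,327) and handle tail at (602,430). The wedge butt is at (414,304) and points left into the slot between the cleat and jaw. The smaller mallet at (590,188) and the green wedge at (200,420) are decoys. Next I'll refine the poses by colour.

```bash
python3 - <<'E'
from h import *
im=r.camera("top"); hsv=cv2.cvtColor(im,cv2.COLOR_RGB2HSV)
def seg(lo,hi,box):
    m=cv2.inRange(hsv,np.array(lo),np.array(hi)); k=np.zeros_like(m); a,b,c,d=box; k[b:d,a:c]=m[b:d,a:c]; return k
def pts(m,z):
    v,u=np.nonzero(m); return np.array([unproj("top",(x,y),z)[:2] for x,y in zip(u,v)])
def ax(P):
    c=P.mean(0); w,V=np.linalg.eigh(np.cov((P-c).T)); d=V[:,1]; s=(P-c)@d; return np.round(c,4),np.round(d,3),np.round([s.min(),s.max()],4)
h=seg((3,90,90),(22,255,255),(375,205,405,280)); P=pts(h,.030); print("handle",len(P),ax(P))
for lo in (0.1,0.2):pass
hd=seg((0,0,130),(180,60,255),(372,198,415,220)); P=pts(hd,.028); print("head",len(P),ax(P))
w=seg((8,60,90),(30,255,255),(190,183,270,206)); P=pts(w,.046); print("wedge",len(P),ax(P))
# wedge flanks: per column rows
for u in range(215,268,5):
    v=np.nonzero(w[:,u])[0]
    if len(v): print(u,v.min(),v.max(),np.round(unproj("top",(u,v.min()-.5),.046)[:2],4),np.round(unproj("top",(u,v.max()+.5),.046)[:2],4))
v,u=np.nonzero(w); print("u max",u.max(),unproj("top",(u.max()+.5,196),.046))
d=seg((0,0,180),(180,45,255),(165,115,275,228))
v,u=np.nonzero(d); 
for row in (205,212,218): 
    c=np.nonzero(d[row])[0]; print("deck row",row,np.round(unproj("top",(c.min()-.5,row),.01)[:2],4),np.round(unproj("top",(c.max()+.5,row),.01)[:2],4))
for col in (178,225,260):
    c=np.nonzero(d[:,col])[0]; print("deck col",col,np.round(unproj("top",(col,c.max()+.5),.01)[:2],4))
dk=cv2.inRange(hsv,np.array((0,0,30)),np.array((180,110,130)));
crop=im[175:285,160:420][:,:,::-1]; cv2.imwrite("pics/crop.png",cv2.resize(crop,None,fx=3,fy=3,interpolation=cv2.INTER_CUBIC))
E
```

```text
handle 588 (array([ 0.3943, -0.3733]), array([-0.986,  0.169]), array([-0.0998,  0.0963]))
head 240 (array([ 0.5031, -0.3924]), array([0.161, 0.987]), array([-0.0498,  0.0496]))
wedge 360 (array([0.5278, 0.0625]), array([-0.111,  0.994]), array([-0.0564,  0.0806]))
220 197 199 [0.5242 0.1396] [0.5151 0.1392]
225 196 199 [0.5276 0.1246] [0.5155 0.1242]
230 195 200 [0.5311 0.1097] [0.5129 0.1091]
235 194 200 [0.5346 0.0948] [0.5133 0.0941]
240 193 200 [0.538  0.0798] [0.5138 0.0791]
245 192 200 [0.5415 0.0648] [0.5142 0.0641]
250 191 200 [0.545  0.0499] [0.5146 0.049 ]
255 190 200 [0.5485 0.0349] [0.515 0.034]
260 190 200 [0.5489 0.0198] [0.5155 0.019 ]
u max 264 [0.52950276 0.00573565 0.046     ]
deck row 205 [0.4984 0.2954] [ 0.5069 -0.0054]
deck row 212 [0.4768 0.2943] [ 0.4852 -0.0059]
deck row 218 [0.4584 0.2934] [ 0.4668 -0.0093]
deck col 178 [0.4515 0.2671]
deck col 225 [0.4555 0.1236]
deck col 260 [0.4554 0.0165]
```

View pics/crop.png

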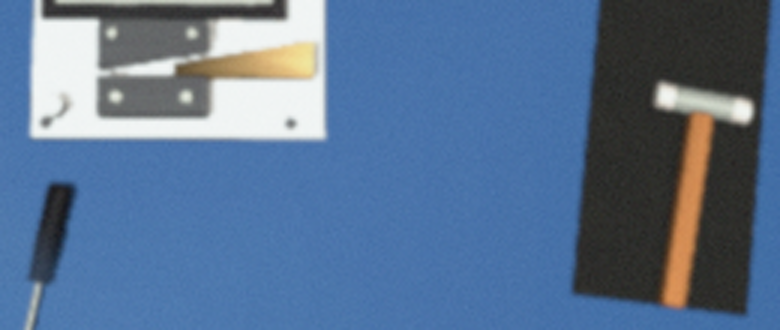

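>>> {"op": "drive_tool", "data": {"moves": [[[0, 0, 0.005, 0, 0, 0.113, 0.8], [0, 0, 0.01, 0, 0, 0.113, 0.8], [0, 0, 0.01, 0, 0, 0.113, 0.8], [0.025, -0.026, 0.01, 0, 0, 0.113, 0.8], [0.045, -0.046, 0, 0, 0, 0, 0.8], [0.045, -0.046, 0, 0, 0, 0, 0.8], [0.045, -0.046, 0, 0, 0, 0, 0.8], [0.045, -0.046, 0, 0, 0, 0, 0.8], [0.03, -0.031, 0, 0, 0, 0, 0.8], [0.015, -0.018, 0, 0, 0, 0, 0.8]]]}}

```text
time: 2.15
ee_pos: [0.4199, -0.4133, 0.1878]
eef_rot: [0.997, -0.081, 0.001, -0.0]
ft_force: [-0.5, 0.2, -1.1]
width: 0.0699
grip_force: 0.0
```

>>> {"op": "drive_tool", "data": {"moves": [[[0.02, -0.017, 0.03, 0, 0, 0, 0.8], [0.02, -0.017, 0.03, 0, 0, 0, 0.8], [0, 0, 0.03, 0, 0, 0.005, 0.8], [0, 0, 0, 0, 0, 0, 0.8]]]}}

```text
time: 2.55
ee_pos: [0.4598, -0.3876, 0.0935]
eef_rot: [0.996, -0.085, -0.003, -0.002]
ft_force: [-1.1, 0.0, 0.2]
width: 0.0698
grip_force: 0.0
```

```bash
python3 - <<'E'
from h import *
s=r.read_state(); print(s["ee_pos"],s["eef_rot"],s["time"])
im=r.camera("scene"); cv2.imwrite("pics/s1.png",cv2.resize(im[110:230,40:200][:,:,::-1],None,fx=4,fy=4,interpolation=cv2.INTER_CUBIC))
print(proj("scene",(.503,-.392,.017)),proj("scene",(.4655,-.3857,.017)))
E
```

```text
[ 0.45975357 -0.38759223  0.0934646 ] [ 0.99635776 -0.08519885 -0.00290291 -0.00198791] 2.55
[118.70381788 164.49345917] [125.25984013 157.76684318]
```

View pics/s1.png

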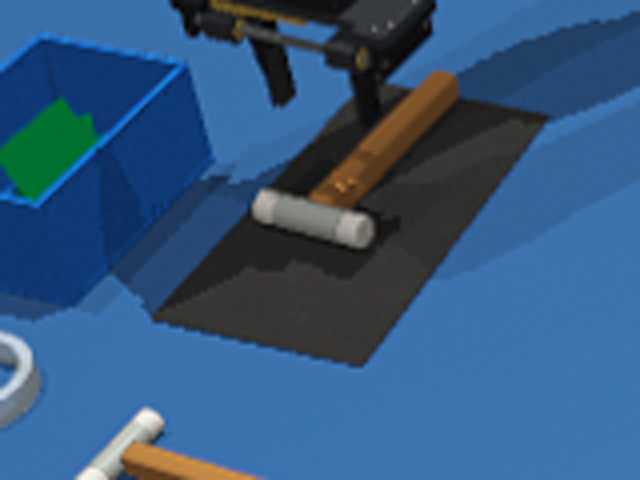

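The head shows at full-image (118,164.5), which matches my estimate. The fingers hang behind and above the handle. Next: descend and grip.

>>> {"op": "drive_tool", "data": {"moves": [[[0.005, -0.003, 0.03, 0, 0, 0, 0.8], [0, 0, 0.03, 0, 0, 0, 0.8], [0, 0, 0.015, 0, 0, 0, 0.8], [0, 0, 0.009, 0, 0, 0, 0.8], [0, 0, 0, 0, 0, 0, 0.8]]]}}

```text
time: 3.1
ee_pos: [0.4665, -0.3883, 0.0139]
eef_rot: [0.996, -0.086, -0.0, 0.0]
ft_force: [0.4, -0.4, 0.3]
width: 0.0695
grip_force: 0.0
```

>>> {"op": "drive_tool", "data": {"moves": [[[0, -0.002, 0.003, 0, 0, 0, 0.8], [0, 0, 0, 0, 0, 0, 0.2], [0, 0, 0, 0, 0, 0, 0.1], [0, 0, 0, 0, 0, 0, 0.1], [0, 0, 0, 0, 0, 0, 0.1], [0, 0, 0, 0, 0, 0, 0.1], [0, 0, 0, 0, 0, 0, 0.1]]], "squeeze": 55}}

```text
time: 3.8
ee_pos: [0.4671, -0.3859, 0.0106]
eef_rot: [0.996, -0.086, 0.0, 0.0]
ft_force: [-0.4, -2.1, 0.1]
width: 0.0297
grip_force: 0.9
```

>>> {"op": "drive_tool", "data": {"moves": [[[0, 0, 0, 0, 0, 0, 0.1], [0, 0, 0, 0, 0, 0, 0.1], [0, 0, 0, 0, 0, 0, 0.1]]]}}

```text
time: 4.1
ee_pos: [0.4671, -0.3861, 0.0107]
eef_rot: [0.996, -0.086, 0.0, 0.0]
ft_force: [-1.1, -1.7, 0.1]
width: 0.0236
grip_force: 54.8
```

>>> {"op": "drive_tool", "data": {"moves": [[[0, 0, -0.02, 0, 0, 0, 0.1], [0, 0, -0.035, 0, 0, 0, 0.1], [0, 0, -0.025, 0, 0, 0, 0.1], [0, 0, -0.01, 0, 0, -0.096, 0.1], [0, 0, 0, 0, 0, -0.096, 0.1], [0.006, -0.045, 0, 0, 0, 0, 0.1], [0.006, -0.045, 0, 0, 0, 0, 0.1], [0.006, -0.045, 0, 0, 0, 0, 0.1], [0.006, -0.045, 0, 0, 0, 0, 0.1], [0.006, -0.045, 0, 0, 0, 0, 0.1]]]}}

```text
time: 5.1
ee_pos: [0.4921, -0.1581, 0.1002]
eef_rot: [1.0, 0.01, -0.0, -0.0]
ft_force: [0.7, 0.2, -1.7]
width: 0.0237
grip_force: 54.8
```

>>> {"op": "drive_tool", "data": {"moves": [[[0.006, -0.035, 0, 0, 0, 0, 0.1], [0, -0.015, 0, 0, 0, 0, 0.1], [0, 0, 0.03, 0, 0, 0, 0.1], [0, 0, 0.03, 0, 0, 0, 0.1], [0, 0, 0, 0, 0, 0, 0.1], [0, 0, 0, 0, 0, 0, 0.1]]]}}

```text
time: 5.7
ee_pos: [0.4973, -0.1103, 0.0407]
eef_rot: [1.0, 0.01, -0.001, -0.0]
ft_force: [0.2, 0.3, -2.7]
width: 0.0235
grip_force: 54.8
```

```bash
python3 - <<'E'
from h import *
s=r.read_state(); print({k:np.round(s[k],4) for k in ("time","ee_pos","eef_rot","ft_force","torque","width")})
for n in ("scene","top"):
    im=r.camera(n); a,b,c,d=(170,110,300,220) if n=="scene" else (190,160,320,250)
    cv2.imwrite(f"pics/p_{n}.png",cv2.resize(im[b:d,a:c][:,:,::-1],None,fx=5,fy=5,interpolation=cv2.INTER_CUBIC))
    for q in("mallet_head","wedge_butt"):
        for e in r.place_of(n,q)[:3]: print(n,q,round(e["conf"],2),np.round(e["at"],1),np.round(unproj(n,e["at"],.045 if q=="mallet_head" else .028)[:2],4))
E
```

```text
{'time': np.float64(5.7), 'ee_pos': array([ 0.4973, -0.1103,  0.0407]), 'eef_rot': array([ 1.0e+00,  9.7e-03, -7.0e-04, -2.0e-04]), 'ft_force': array([ 0.1852,  0.3125, -2.6561]), 'torque': array([-0.021 , -0.0813, -0.0496]), 'width': np.float64(0.0235)}
scene mallet_head 0.89 [198.5 171.6] [ 0.5174 -0.1202]
scene mallet_head 0.83 [ 69.3 221.6] [ 0.795  -0.4002]
scene wedge_butt 0.93 [237.2 187.3] [0.5453 0.0076]
scene wedge_butt 0.86 [362.8 149.6] [0.2734 0.374 ]
scene wedge_butt 0.16 [383.2 201.6] [0.5194 0.4383]
top wedge_butt 0.76 [263.2 194.9] [0.5353 0.0092]
top wedge_butt 0.66 [136.8 289.9] [0.241  0.3763]
```

View pics/p_scene.png

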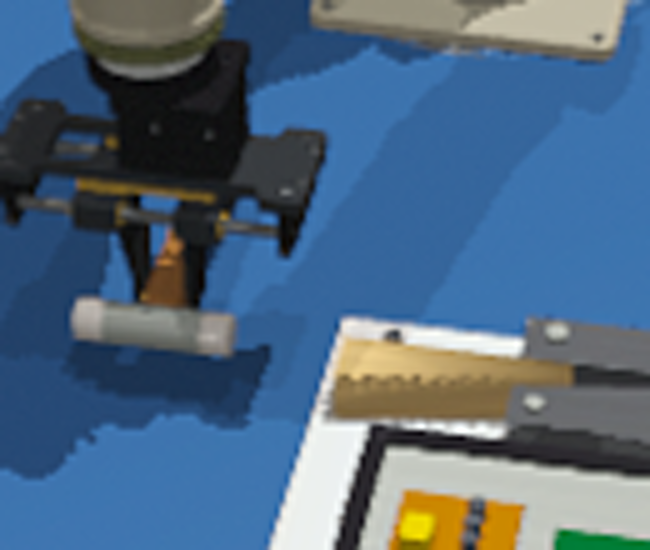

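View pics/p_top.png

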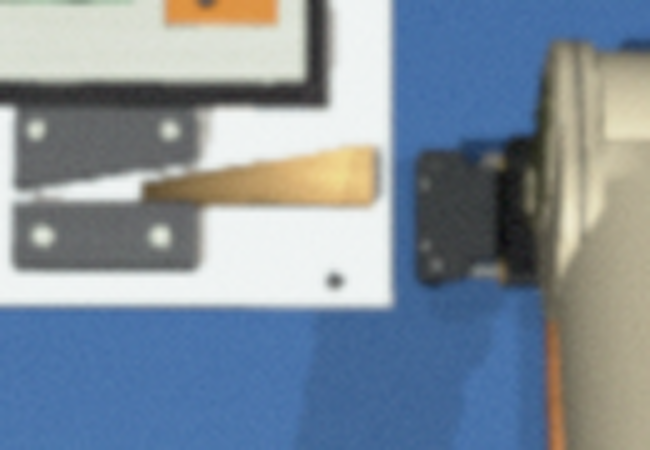

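The mallet is held level, with its head at scene pixel (200.6,175). The wedge butt face is at about (237,187), and the top view shows the wedge still at the deck's right edge. I'll check the head height.

```bash
python3 - <<'E'
from h import *
print(proj("scene",(.533,-.1096,.047)),proj("scene",(.532,-.0616,.047)),proj("scene",(.5335,-.1576,.047)),proj("scene",(.532,.0055,.028)))
E
```

```text
[200.35351231 174.73673604] [215.75589116 176.62343165] [185.12676348 172.76344453] [237.49364095 184.36824154]
```

>>> {"op": "drive_tool", "data": {"moves": [[[0, 0, 0.018, 0, 0, 0, 0.1], [0, -0.02, 0, 0, 0, 0, 0.1], [0, -0.015, 0, 0, 0, 0, 0.1], [0, 0, 0, 0, 0, 0, 0.1]]]}}

```text
time: 6.4
ee_pos: [0.4973, -0.073, 0.023]
eef_rot: [1.0, 0.011, 0.0, -0.0]
ft_force: [0.5, 0.1, -3.3]
width: 0.0236
grip_force: 54.8
```

>>> {"op": "drive_tool", "data": {"moves": [[[0, -0.014, 0, 0, 0, 0, 0.1], [0, -0.012, 0, 0, 0, 0, 0.1], [0, -0.006, 0, 0, 0, 0, 0.1], [0, -0.006, 0, 0, 0, 0, 0.1], [0, -0.006, 0, 0, 0, 0, 0.1]]]}}

```text
time: 6.9
ee_pos: [0.4962, -0.0311, 0.0226]
eef_rot: [1.0, 0.01, 0.0, 0.0]
ft_force: [1.0, -0.6, -1.8]
width: 0.0236
grip_force: 54.8
```

>>> {"op": "drive_tool", "data": {"moves": [[[0, 0.008, 0, 0, 0, 0, 0.1], [0, 0.01, 0, 0, 0, 0, 0.1], [0, 0, 0, 0, 0, 0, 0.1], [0, -0.01, 0, 0, 0, 0, 0.1], [0, -0.01, 0, 0, 0, 0, 0.1], [0, -0.006, 0, 0, 0, 0, 0.1], [0, -0.004, 0, 0, 0, 0, 0.1]]]}}

```text
time: 7.6
ee_pos: [0.4958, -0.0178, 0.0226]
eef_rot: [1.0, 0.011, 0.0, -0.0]
ft_force: [0.4, -1.2, -2.4]
width: 0.0237
grip_force: 54.8
```

```bash
python3 - <<'E'
from h import *
s=r.read_state(); print(s["ee_pos"],s["ft_force"])
im=r.camera("scene"); a,b,c,d=(190,130,330,220)
cv2.imwrite(f"pics/t1.png",cv2.resize(im[b:d,a:c][:,:,::-1],None,fx=5,fy=5,interpolation=cv2.INTER_CUBIC))
E
```

```text
[ 0.49580871 -0.01776165  0.02255538] [ 0.36332641 -1.18790177 -2.42141397]
```

View pics/t1.png

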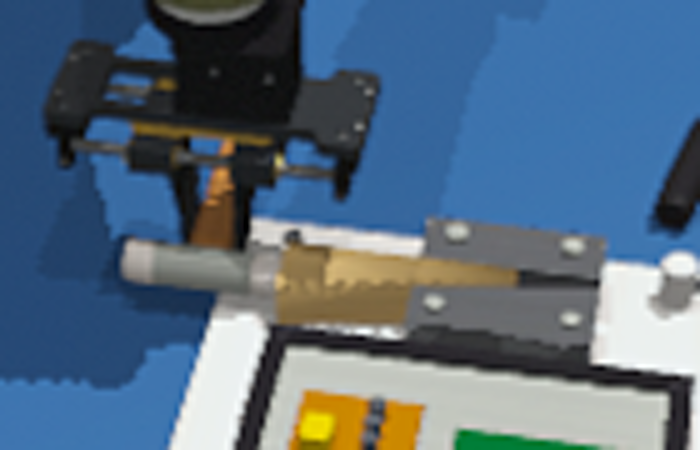

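The picture shows the head face seated squarely on the butt, about 25 mm further in. The taps continue.

>>> {"op": "drive_tool", "data": {"moves": [[[0, 0.01, 0, 0, 0, 0, 0.1], [0, 0.005, 0, 0, 0, 0, 0.1], [0, -0.01, 0, 0, 0, 0, 0.1], [0, -0.005, 0, 0, 0, 0, 0.1], [0, -0.005, 0, 0, 0, 0, 0.1], [0, -0.004, 0, 0, 0, 0, 0.1], [0, 0, 0, 0, 0, 0, 0.1]]]}}

```text
time: 8.35
ee_pos: [0.4957, -0.0093, 0.0226]
eef_rot: [1.0, 0.01, 0.0, -0.0]
ft_force: [-0.1, 0.0, -2.6]
width: 0.0235
grip_force: 54.8
```

>>> {"op": "drive_tool", "data": {"moves": [[[0, 0.01, 0, 0, 0, 0, 0.1], [0, 0.005, 0, 0, 0, 0, 0.1], [0, -0.01, 0, 0, 0, 0, 0.1], [0, -0.005, 0, 0, 0, 0, 0.1], [0, -0.004, 0, 0, 0, 0, 0.1], [0, -0.003, 0, 0, 0, 0, 0.1], [0, 0, 0, 0, 0, 0, 0.1]]]}}

```text
time: 9.05
ee_pos: [0.4955, -0.0024, 0.0226]
eef_rot: [1.0, 0.01, 0.0, -0.0]
ft_force: [0.4, 0.6, -3.4]
width: 0.0236
grip_force: 54.8
```

>>> {"op": "drive_tool", "data": {"moves": [[[0, 0.01, 0, 0, 0, 0, 0.1], [0, 0.005, 0, 0, 0, 0, 0.1], [0, -0.01, 0, 0, 0, 0, 0.1], [0, -0.005, 0, 0, 0, 0, 0.1], [0, -0.004, 0, 0, 0, 0, 0.1], [0, -0.004, 0, 0, 0, 0, 0.1]]]}}

```text
time: 9.65
ee_pos: [0.4954, 0.0055, 0.0226]
eef_rot: [1.0, 0.01, 0.0, 0.0]
ft_force: [-0.1, -0.4, -2.7]
width: 0.0236
grip_force: 54.8
```

>>> {"op": "drive_tool", "data": {"moves": [[[0, 0.01, 0, 0, 0, 0, 0.1], [0, 0.005, 0, 0, 0, 0, 0.1], [0, -0.01, 0, 0, 0, 0, 0.1], [0, -0.005, 0, 0, 0, 0, 0.1], [0, -0.004, 0, 0, 0, 0, 0.1], [0, -0.004, 0, 0, 0, 0, 0.1]]]}}

```text
time: 10.25
ee_pos: [0.495, 0.0129, 0.0225]
eef_rot: [1.0, 0.01, -0.0, 0.0]
ft_force: [-1.5, -5.5, -1.1]
width: 0.0235
grip_force: 54.8
```

>>> {"op": "drive_tool", "data": {"moves": [[[0, 0.008, 0, 0, 0, 0, 0.1], [0, 0.007, 0, 0, 0, 0, 0.1], [0, -0.01, 0, 0, 0, 0, 0.1], [0, -0.005, 0, 0, 0, 0, 0.1], [0, -0.003, 0, 0, 0, 0, 0.1], [0, -0.003, 0, 0, 0, 0, 0.1]]]}}

```text
time: 10.85
ee_pos: [0.4949, 0.0175, 0.0225]
eef_rot: [1.0, 0.009, -0.0, 0.001]
ft_force: [-1.6, -7.7, -0.4]
width: 0.0235
grip_force: 54.8
```

>>> {"op": "drive_tool", "data": {"moves": [[[0, 0.008, 0, 0, 0, 0, 0.1], [0, 0.007, 0, 0, 0, 0, 0.1], [0, -0.01, 0, 0, 0, 0, 0.1], [0, -0.005, 0, 0, 0, 0, 0.1], [0, -0.003, 0, 0, 0, 0, 0.1], [0, -0.003, 0, 0, 0, 0, 0.1]]]}}

```text
time: 11.45
ee_pos: [0.4948, 0.0234, 0.0225]
eef_rot: [1.0, 0.009, -0.0, 0.001]
ft_force: [-1.2, -9.6, -0.1]
width: 0.0237
grip_force: 54.8
```

>>> {"op": "drive_tool", "data": {"moves": [[[0, 0.008, 0, 0, 0, 0, 0.1], [0, 0.005, 0, 0, 0, 0, 0.1], [0, -0.008, 0, 0, 0, 0, 0.1], [0, -0.005, 0, 0, 0, 0, 0.1], [0, -0.0025, 0, 0, 0, 0, 0.1], [0, -0.0025, 0, 0, 0, 0, 0.1]]]}}

```text
time: 12.05
ee_pos: [0.4946, 0.0283, 0.0225]
eef_rot: [1.0, 0.009, -0.0, 0.001]
ft_force: [-1.9, -9.9, 1.1]
width: 0.0236
grip_force: 54.8
```

>>> {"op": "drive_tool", "data": {"moves": [[[0, 0.008, 0, 0, 0, 0, 0.1], [0, 0.005, 0, 0, 0, 0, 0.1], [0, -0.008, 0, 0, 0, 0, 0.1], [0, -0.005, 0, 0, 0, 0, 0.1], [0, -0.0025, 0, 0, 0, 0, 0.1], [0, -0.0025, 0, 0, 0, 0, 0.1]]]}}

```text
time: 12.65
ee_pos: [0.4945, 0.033, 0.0225]
eef_rot: [1.0, 0.009, -0.0, 0.001]
ft_force: [-1.6, -12.3, 1.4]
width: 0.0239
grip_force: 54.8
```

>>> {"op": "drive_tool", "data": {"moves": [[[0, 0.008, 0, 0, 0, 0, 0.1], [0, 0.002, 0, 0, 0, 0, 0.1], [0, -0.006, 0, 0, 0, 0, 0.1], [0, -0.004, 0, 0, 0, 0, 0.1], [0, -0.0015, 0, 0, 0, 0, 0.1], [0, -0.0015, 0, 0, 0, 0, 0.1]]]}}

```text
time: 13.25
ee_pos: [0.4944, 0.0357, 0.0225]
eef_rot: [1.0, 0.009, -0.001, 0.002]
ft_force: [-3.1, -11.1, 1.2]
width: 0.0238
grip_force: 54.8
```

>>> {"op": "drive_tool", "data": {"moves": [[[0, 0.008, 0, 0, 0, 0, 0.1], [0, 0.002, 0, 0, 0, 0, 0.1], [0, -0.006, 0, 0, 0, 0, 0.1], [0, -0.004, 0, 0, 0, 0, 0.1], [0, -0.0015, 0, 0, 0, 0, 0.1], [0, -0.0015, 0, 0, 0, 0, 0.1]]]}}

```text
time: 13.85
ee_pos: [0.4942, 0.0384, 0.0225]
eef_rot: [1.0, 0.009, -0.001, 0.002]
ft_force: [-3.7, -17.6, 2.6]
width: 0.0232
grip_force: 54.9
```

>>> {"op": "drive_tool", "data": {"moves": [[[0, 0.008, 0, 0, 0, 0, 0.1], [0, 0.002, 0, 0, 0, 0, 0.1], [0, -0.006, 0, 0, 0, 0, 0.1], [0, -0.004, 0, 0, 0, 0, 0.1], [0, -0.0015, 0, 0, 0, 0, 0.1], [0, -0.0015, 0, 0, 0, 0, 0.1]]]}}

```text
time: 14.45
ee_pos: [0.4941, 0.0388, 0.0225]
eef_rot: [1.0, 0.008, -0.001, 0.003]
ft_force: [-5.2, -25.6, 5.9]
width: 0.0237
grip_force: 54.9
```

>>> {"op": "drive_tool", "data": {"moves": [[[0, 0.008, 0, 0, 0, 0, 0.1], [0, 0.005, 0, 0, 0, 0, 0.1], [0, -0.006, 0, 0, 0, 0, 0.1], [0, -0.004, 0, 0, 0, 0, 0.1], [0, -0.0015, 0, 0, 0, 0, 0.1], [0, -0.0015, 0, 0, 0, 0, 0.1], [0, 0, 0, 0, 0, 0, 0.1]]]}}

```text
time: 15.15
ee_pos: [0.4941, 0.0388, 0.0225]
eef_rot: [1.0, 0.008, -0.001, 0.003]
ft_force: [-4.4, -22.4, 4.9]
width: 0.0234
grip_force: 54.9
```

>>> {"op": "drive_tool", "data": {"moves": [[[0, 0.008, 0, 0, 0, 0, 0.1], [0, 0.004, 0, 0, 0, 0, 0.1], [0, -0.006, 0, 0, 0, 0, 0.1], [0, -0.004, 0, 0, 0, 0, 0.1], [0, -0.0015, 0, 0, 0, 0, 0.1], [0, -0.0015, 0, 0, 0, 0, 0.1], [0, 0, 0, 0, 0, 0, 0.1]]]}}

```text
time: 15.85
ee_pos: [0.4938, 0.0391, 0.0224]
eef_rot: [1.0, 0.007, -0.001, 0.004]
ft_force: [-5.1, -26.6, 6.1]
width: 0.0237
grip_force: 55.0
```

>>> {"op": "drive_tool", "data": {"moves": [[[0, 0.01, 0, 0, 0, 0, 0.1], [0, 0.02, 0, 0, 0, 0, 0.1], [0, 0.02, 0, 0, 0, 0, 0.1], [0, 0.02, -0.02, 0, 0, 0, 0.1], [0, 0.03, -0.03, 0, 0, 0, 0.1], [0, 0.03, -0.03, 0, 0, 0, 0.1], [0, 0, 0, 0, 0, 0, 0.1]]]}}

```text
time: 16.55
ee_pos: [0.4998, -0.0883, 0.1064]
eef_rot: [1.0, 0.008, 0.003, 0.001]
ft_force: [0.9, 0.2, -2.6]
width: 0.0238
grip_force: 54.9
```

```bash
python3 - <<'E'
from h import *
for n in ("scene","top"):
    im=r.camera(n); a,b,c,d=(190,130,330,220) if n=="scene" else (160,165,290,240)
    cv2.imwrite(f"pics/e_{n}.png",cv2.resize(im[b:d,a:c][:,:,::-1],None,fx=5,fy=5,interpolation=cv2.INTER_CUBIC))
    for q in("mallet_head","wedge_butt","wedge_tip"):
        for e in r.place_of(n,q)[:3]: print(n,q,round(e["conf"],2),np.round(e["at"],1),np.round(unproj(n,e["at"],.11 if q=="mallet_head" else .028)[:2],4))
E
```

```text
scene mallet_head 0.81 [ 68.6 222.2] [ 0.853  -0.3537]
scene mallet_head 0.64 [203.8 158. ] [ 0.5288 -0.0959]
scene mallet_head 0.24 [380.5 203.8] [0.6231 0.4151]
scene wedge_butt 0.65 [265.6 191.4] [0.546  0.0946]
scene wedge_butt 0.62 [363.6 143.9] [0.24   0.3759]
scene wedge_tip 0.88 [385.2 174.1] [0.3892 0.4455]
scene wedge_tip 0.72 [310.6 191.5] [0.5188 0.2262]
top mallet_head 0.74 [398.7 122.1] [ 0.7533 -0.3855]
top wedge_butt 0.65 [236.8 196.4] [0.5284 0.0895]
top wedge_butt 0.58 [136.2 290.1] [0.2404 0.378 ]
top wedge_tip 0.84 [117.  245.9] [0.3687 0.4432]
top wedge_tip 0.61 [190.5 200. ] [0.5134 0.2297]
```

View pics/e_scene.png

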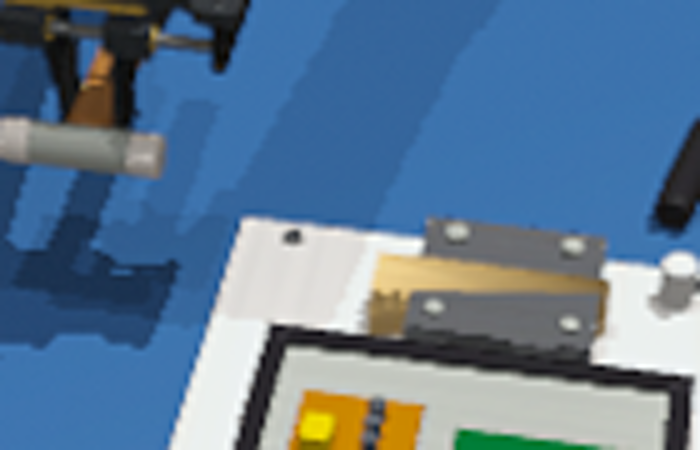

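The wedge sits deep in the slot with its butt at about (375,290) in the crop, just outside the jaw. The tip hasn't reached the spacer, and the head is clear. I'll return the mallet to the mat.

>>> {"op": "drive_tool", "data": {"moves": [[[-0.005, 0.04, 0, 0, 0, 0, 0.1], [-0.005, 0.045, 0, 0, 0, 0, 0.1], [-0.005, 0.045, 0, 0, 0, 0, 0.1], [-0.005, 0.045, 0, 0, 0, 0, 0.1], [-0.005, 0.045, 0, 0, 0, 0, 0.1], [-0.005, 0.045, 0, 0, 0, 0, 0.1], [-0.007, 0.032, 0, 0, 0, 0.093, 0.1], [0, 0, 0.02, 0, 0, 0.093, 0.1], [0, 0, 0.02, 0, 0, 0, 0.1], [0, 0, 0, 0, 0, 0, 0.1]]]}}

```text
time: 17.95
ee_pos: [0.4645, -0.3811, 0.0592]
eef_rot: [0.997, -0.083, -0.002, -0.002]
ft_force: [-0.0, -0.0, -2.3]
width: 0.0235
grip_force: 54.9
```

>>> {"op": "drive_tool", "data": {"moves": [[[0, 0, 0.02, 0, 0, 0, 0.1], [0, 0, 0.015, 0, 0, 0, 0.1], [0, 0, 0.008, 0, 0, 0, 0.1], [0, 0, 0.003, 0, 0, 0, 0.1], [0, 0, 0, 0, 0, 0, 0.1]]]}}

```text
time: 18.45
ee_pos: [0.4661, -0.3827, 0.0166]
eef_rot: [0.997, -0.083, -0.0, -0.0]
ft_force: [-0.2, 0.9, -2.8]
width: 0.0236
grip_force: 54.9
```

>>> {"op": "drive_tool", "data": {"moves": [[[0, 0, 0.002, 0, 0, 0, 0.1], [0, 0, 0.0015, 0, 0, 0, 0.1], [0, 0, 0.0015, 0, 0, 0, 0.1], [0, 0, 0, 0, 0, 0, 0.1]]]}}

```text
time: 18.85
ee_pos: [0.466, -0.3828, 0.0115]
eef_rot: [0.997, -0.083, -0.0, 0.0]
ft_force: [-0.4, -0.2, -2.9]
width: 0.0238
grip_force: 54.9
```

>>> {"op": "drive_tool", "data": {"moves": [[[0, 0, 0.0008, 0, 0, 0, 0.1], [0, 0, 0, 0, 0, 0, 0.35], [0, 0, 0, 0, 0, 0, 0.6], [0, 0, 0, 0, 0, 0, 0.7], [0, 0, 0, 0, 0, 0, 0.7], [0, 0, 0, 0, 0, 0, 0.7], [0, 0, -0.01, 0, 0, 0, 0.7], [0, 0, -0.03, 0, 0, 0, 0.7], [0, 0, -0.04, 0, 0, 0, 0.7], [0, 0, -0.04, 0, 0, 0, 0.7]]]}}

```text
time: 19.85
ee_pos: [0.4659, -0.3826, 0.1328]
eef_rot: [0.997, -0.083, -0.0, -0.0]
ft_force: [0.7, -0.3, 0.3]
width: 0.0609
grip_force: 0.0
```

>>> {"op": "drive_tool", "data": {"moves": [[[-0.04, 0.01, -0.02, 0, 0, 0, 0.7], [-0.045, 0.01, 0, 0, 0, 0, 0.7], [-0.045, 0.01, 0, 0, 0, 0, 0.7], [0, 0, 0, 0, 0, 0, 0.7], [0, 0, 0, 0, 0, 0, 0.7]]]}}

```text
time: 20.35
ee_pos: [0.3322, -0.3913, 0.1519]
eef_rot: [0.996, -0.084, 0.001, 0.001]
ft_force: [0.4, 0.2, 0.0]
width: 0.0607
grip_force: 0.0
```

```bash
python3 - <<'E'
from h import *
s=r.read_state(); print(s["time"],s["ee_pos"],s["width"])
im=r.camera("scene")
cv2.imwrite(f"pics/f.png",cv2.resize(im[90:290,20:340][:,:,::-1],None,fx=2.4,fy=2.4,interpolation=cv2.INTER_CUBIC))
E
```

```text
20.35 [ 0.33223107 -0.39134725  0.15188578] 0.060734599997237654
```

View pics/f.png

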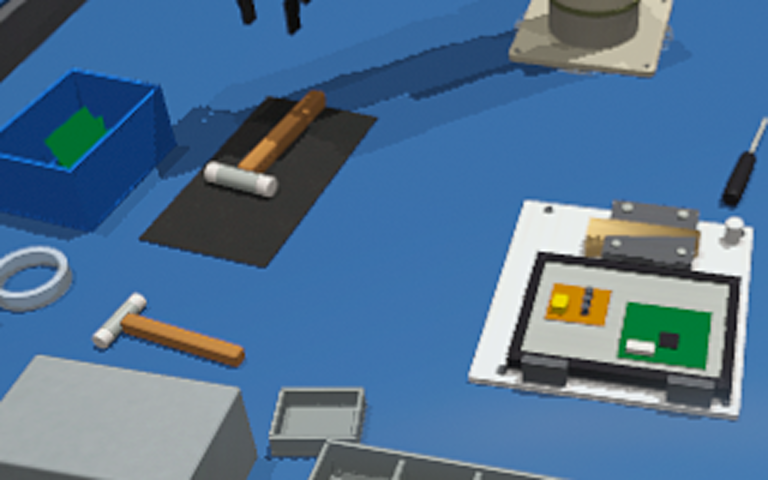

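The mallet lies flat on the mat with its head at crop (240,180). The wedge is deep in the slot at (640,240), the spacer and screwdriver haven't moved, and the hand is clear.

```bash
python3 -c "
from bench import r
print(r.close_job())"
```

```text
the job is handed in; nothing more can be done
None
```

The job is handed in, with no verdict shown: light taps drove the wedge in until it stopped advancing (last tap about 27 N), and the mallet is back on its mat, released, with the hand clear.

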